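# Load the visor drying station

## Task

Slide the drip tray under the drying bar, fully home against the back stop, so that the red catch springs out behind it, while the bar is still empty. Then take every visor frame out of the compartmented basket and hang it over the bar by its arch, one leg on each side, and only when all of them hang there push the dryer's lever fully over to on. Leave the tray home and the frames hanging freely and still, and do not disturb the mugs, bowl and jug.

Things in the scene. Friction and masses are not known exactly. Their poses are not given: they have to be found in the camera images.
- station: Fixed station. Origin on the table under the bar's middle; x along the bar, y the way the tray slides in. Steel bar 20 mm thick, axis 125 mm up, between 16 mm posts at x = -146, +146 mm. Under it a lane 236 mm wide between white guides 18 mm high, y = -100 to +70 mm (flared out to y = -128 in front); back stop face at y = +66 mm.
- bar (a point): Middle of the bar's axis, 125 mm above the table; axes as the station's (x along the bar, z up). A frame hung over the bar needs x within about 130 mm of here.
- home (a point): On the table under the middle of the bar: where the drip tray's origin lies when it is fully home; axes as the station's.
- catch (a joint): Sprung red catch, round nose 16 mm high in the lane's +x guide, centred at y = -82 mm. 0 = sprung out, 10 mm into the lane; grows (m) as the passing tray presses it aside (a few newtons), back to 0 to 3 mm behind the tray's front corner when the tray is home.
- tray: Loose blue drip tray, 230 mm (x) by 130 mm (y), rim 15 mm high, floor 4 mm, about 0.3 kg, flat on the table. Origin: centre of its underside. Slides into the lane along its +y. On its -y side a 40 mm wide tongue carries a yellow upright grip fin, 50 mm (x) by 12 mm (y), 50 mm high, centred at y = -131 mm.
- basket: Fixed grey compartmented basket, 265 mm (x) by 170 mm (y), walls 46 mm high, floor 6 mm thick. Origin: centre of its underside. Five slots, each 26 mm wide (x) and 158 mm long (y), at x = -100, -50, 0, 50, 100 mm; each may hold one visor frame on end or be empty.
- switch (a joint): Lever of the dryer (the white box, 150 x 110 x 90 mm, left of the station): green lever on top that leans towards the robot (-x) at 0 = off and is pushed over to +x; 1.0 rad = fully on. It stays where it is left. The lever is 70 mm long.
- switch_tip (a point): Tip of the dryer's lever.
- frame1: green rigid visor frame, may be absent: U-shaped headband, strip 4 mm thick, 18 mm wide (x), 132 mm across (y), arch up, its two ends down in a basket slot; 60 g. Origin: between its ends, at their foot. Arch top at z = 105 mm; on it a brow tab 16 mm (x) by 30 mm (y), z = 103 to 141 mm (grip it at z = 124 or higher). Hangs with its y across the bar.
- crook1 (a point): Underside of the arch of the green frame at its middle, 101 mm above the frame's origin; it rests on top of the bar (10 mm above the bar's axis) when the frame hangs.
- frame2: yellow rigid visor frame, may be absent: U-shaped headband, strip 4 mm thick, 18 mm wide (x), 132 mm across (y), arch up, its two ends down in a basket slot; 60 g. Origin: between its ends, at their foot. Arch top at z = 105 mm; on it a brow tab 16 mm (x) by 30 mm (y), z = 103 to 141 mm (grip it at z = 124 or higher). Hangs with its y across the bar.
- crook2 (a point): Underside of the arch of the yellow frame at its middle, 101 mm above the frame's origin; it rests on top of the bar (10 mm above the bar's axis) when the frame hangs.
- frame3: red rigid visor frame, may be absent: U-shaped headband, strip 4 mm thick, 18 mm wide (x), 132 mm across (y), arch up, its two ends down in a basket slot; 60 g. Origin: between its ends, at their foot. Arch top at z = 105 mm; on it a brow tab 16 mm (x) by 30 mm (y), z = 103 to 141 mm (grip it at z = 124 or higher). Hangs with its y across the bar.
- crook3 (a point): Underside of the arch of the red frame at its middle, 101 mm above the frame's origin; it rests on top of the bar (10 mm above the bar's axis) when the frame hangs.
- frame4: pink rigid visor frame, may be absent: U-shaped headband, strip 4 mm thick, 18 mm wide (x), 132 mm across (y), arch up, its two ends down in a basket slot; 60 g. Origin: between its ends, at their foot. Arch top at z = 105 mm; on it a brow tab 16 mm (x) by 30 mm (y), z = 103 to 141 mm (grip it at z = 124 or higher). Hangs with its y across the bar.
- crook4 (a point): Underside of the arch of the pink frame at its middle, 101 mm above the frame's origin; it rests on top of the bar (10 mm above the bar's axis) when the frame hangs.
- frame5: white rigid visor frame, may be absent: U-shaped headband, strip 4 mm thick, 18 mm wide (x), 132 mm across (y), arch up, its two ends down in a basket slot; 60 g. Origin: between its ends, at their foot. Arch top at z = 105 mm; on it a brow tab 16 mm (x) by 30 mm (y), z = 103 to 141 mm (grip it at z = 124 or higher). Hangs with its y across the bar.
- crook5 (a point): Underside of the arch of the white frame at its middle, 101 mm above the frame's origin; it rests on top of the bar (10 mm above the bar's axis) when the frame hangs.
- mug_red: Bystander: red mug, 74 mm across, 85 mm tall. Origin: centre of its underside.
- mug_yellow: Bystander: yellow mug, same size. Origin: centre of its underside.
- mug_pink: Bystander: pink mug, same size. Origin: centre of its underside.
- mug_green: Bystander: green mug, same size. Origin: centre of its underside.
- bowl: Bystander: white bowl, 116 mm across, 50 mm tall. Origin: centre of its underside.
- jug: Bystander: clear lidded jug with green cap, 90 mm across, 220 mm tall. Origin: centre of its underside.
Things that resemble listed ones, but are neither listed nor needed, are in the scene too. There is more than one size of the frame5; the one meant has the size given above.

How it is judged:
By the outcome, as a careful person would: the job done as asked, in the order asked, and still so for the second after the job is handed in, with the robot touching nothing.
Of frame1, frame2, frame3, frame4, frame5 only 3 to 5 are there at a start; the rules pass over those that are not, and their reading is None.
At some moment in a run one of tray may be knocked a few centimetres aside while the robot is not near it.
It also fails if it takes over 210 s, if anything falls off the work surface, if the arm or the gripper's body presses on something with over 40 N, if the wrist force passes 120 N, or if a joint passes its speed limit or range.

## Robot

A 6-joint arm with a two-finger parallel gripper is mounted at the origin on the work surface. World frame = base frame: x ahead of the robot, y to its left, z up, the work surface at z = 0. Lengths are in mm, angles in rad, forces in N, time in s.
With the tool pointing down it reaches from about 275 to 750 mm from the base axis. Payload 10.2 kg.
Tool frame: the origin (TCP) lies midway between the tips of the shut fingers; the grasp point (between the pads) lies 19 mm behind it; z points along the fingers, y is the line along which they close (so a half turn about z gives the same grasp; the last joint's range is limited). The gripper opens to 85 mm and grips with 20 to 120 N. Pads are 22 mm wide; open, the fingers measure 114 mm over their backs; the gripper's body (76 mm by 85 mm) begins 54 mm behind the grasp point. The pads swing forward as they close: fully open they stand 13 mm farther back than shut.
Start: joints at [-1.558, 0.313, 1.498, -0, 1.331, -0.223], TCP at [122.637, -510.481, 231.294] pointing down, gripper open.
Joint ranges: [-2.94, 2.94], [-0.97, 2.17], [0.19, 2.56], [-1.23, 4.37], [0.02, 3.11], [-2.88, 2.88]. Speed limits (rad/s): [2.39, 2.39, 3.01, 3.14, 3.14, 3.14].

## Interface

Orientations are given as a unit quaternion [w, x, y, z].
In Python, from rig import ctrl, capture, camera_info gives the robot as it stands.
- The arm moves only by the tool apply_moves, never from a script. Its argument "targets" is a list of rows, each a list of 3 entries, a list of its own where there are three numbers: the finger opening in mm, from 0 to 85.4, then the shift along the world's x, y, z in mm, then the turn, a rotation vector about the world's x, y, z in degrees. In form: [[grip, [dx, dy, dz], [rx, ry, rz]], ...]. A call has 1 to 20 rows; each row is the pose to reach, as a shift and turn from the pose commanded when the call began; what a row does not reach only later rows make up. A row lasts 1/10 s, in which the tool goes at most 50 mm and 8.59 degrees, less where a joint would pass 70% of its speed; a pose out of reach is approached as far as the arm can. A call with a gripper value outside its range is refused whole. The fingers move at their own pace and stop on an object; "squeeze" is the grip in N (left out, the last holds). Time passes only in rows, so rows that repeat a pose let the fingers close. It gives the time, the measured TCP pose, the force, the opening and the grip force at its end, in the units of the state.
- ctrl.sense(): the state, without advancing time (a new reading comes with each control period).
- capture(name): name is "scene" or "top"; returns (picture, depth): 480x640x3 uint8, blue, green, red; 480x640 float32, mm along the optical axis (not along the pixel's ray), 0 where there is no reading.
- camera_info(name): a dict with "vfov" (degrees; the focal length in pixels is half the picture's height over the tangent of half this angle, whatever the lens; pixels are square), "cx", "cy" (the principal point, pixels), "extrinsics" (4x4, takes a point from camera to world coordinates). Camera axes: x right, y down, z forward; pixel columns grow to the right and rows downward; lengths in mm; the calibration is good to about 2 mm. A picture is of the moment at which its call begins. camera_info takes no time and is no camera call.
- ctrl.finish_job(): hands the job in; it is judged then, once.
The state is a dict: "time_s": time; "joints": joint angles; "dq": joint speeds; "tau": joint torques, N m; "eef_pos": TCP position; "ee_rot": TCP orientation; "force": force on the tool from outside, world axes, zero at the start; "wrist_torque": the same for the moment, N m; "grip_width": opening from 0.0 (shut) to 1.0 (fully open); "grip_force": force on a finger pad.
Only numpy, scipy, OpenCV 4.12 (cv2) and the standard library are available. Lean on these libraries where they do the work, as an engineer would, in place of code of your own. Each camera call takes 0.05 s, during which the arm holds its last target. There are 200 camera calls.

## Working session

There is one attempt and no reset: what is moved stays moved. The work goes in short steps, Python scripts to look and compute and a tool call to move; the robot and the scene stay as the last step left them, time stands still between calls to the robot, and variables do not carry over. Pictures are saved under pics/ and viewed, at most 14 in all, crops included, and the job is handed in when it is done.

Besides the shell and the picture viewer there is one more tool, called after ">>>" by a JSON object that holds its "fn" and its "kwargs", one argument or row to a line. apply_moves: Moves the arm, as the interface text tells. Its arguments: {"type":"object","properties":{"targets":{"type":"array","items":{"type":"array"}},"squeeze":{"type":"number"}},"required":["targets"]}

```bash
ls; mkdir -p pics; cat > h.py <<'E'
import numpy as np, cv2
from rig import ctrl, capture, camera_info
def K(n):
    c=camera_info(n); f=240/np.tan(np.radians(c["vfov"])/2); return f,c["cx"],c["cy"],np.array(c["extrinsics"])
def cloud(n,d):
    f,cx,cy,E=K(n); v,u=np.mgrid[0:480,0:640]
    P=np.stack([(u-cx)/f*d,(v-cy)/f*d,d],-1)
    return P@E[:3,:3].T+E[:3,3]
def ray(n,u,v,z):
    f,cx,cy,E=K(n); d=E[:3,:3]@np.array([(u-cx)/f,(v-cy)/f,1]); o=E[:3,3]
    return o+d*(z-o[2])/d[2]
E
python3 - <<'E'
from h import *
for n in ("scene","top"):
    p,d=capture(n); cv2.imwrite(f"pics/{n}0.png",p); np.savez(f"/tmp/{n}0.npz",p=p,d=d)
    f,cx,cy,E=K(n); print(n,f,cx,cy,E.round(3).tolist(), (d>0).mean())
print(ctrl.sense())
E
```

```text
pics
scene 582.1481051571043 324.6071166865048 228.50819457538373 [[0.466, 0.748, -0.473, 1137.514], [0.885, -0.401, 0.238, -282.592], [-0.011, -0.53, -0.848, 1257.138], [0.0, 0.0, 0.0, 1.0]] 0.9959049479166666
top 609.715731947387 326.3512768240135 249.38442759289507 [[-0.0, -0.99, 0.138, 313.214], [-1.0, 0.003, 0.022, 18.379], [-0.022, -0.138, -0.99, 1671.673], [0.0, 0.0, 0.0, 1.0]] 0.9958854166666666
{'time_s': 0.1, 'joints': array([-1.55842449e+00,  3.13411513e-01,  1.49834528e+00, -8.84290780e-06,
        1.33097955e+00, -2.23406169e-01]), 'dq': array([-7.10489154e-04,  4.24910141e-04, -6.76409181e-04,  1.31440331e-03,
       -4.91024413e-05, -4.03776920e-04]), 'tau': array([ 2.92119737e-03, -4.12901652e+01, -2.60136938e+01, -1.68012043e-04,
        3.08144015e-03,  1.11879444e-05]), 'eef_pos': array([ 122.61981691, -510.25460228,  230.78931964]), 'ee_rot': array([-5.69113462e-04,  9.93058849e-01,  1.17617152e-01,  5.59567695e-05]), 'force': array([-0.21001005, -0.39091772, -0.64809671]), 'wrist_torque': array([ 0.05321274,  0.04172466, -0.03238932]), 'grip_force': 0.0, 'grip_width': 1.0016214328081379}
```

View pics/scene0.png

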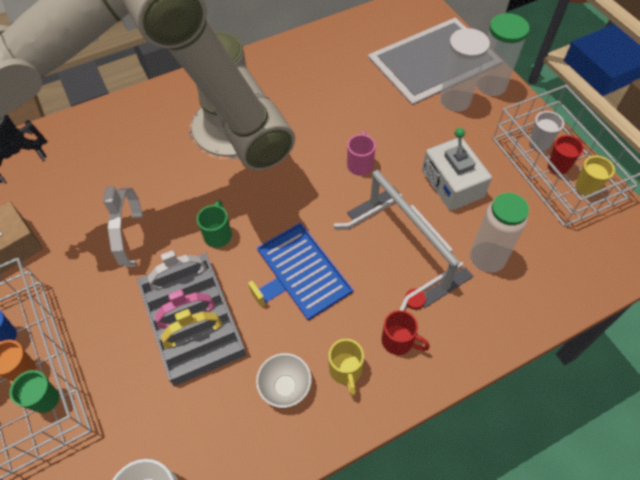

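View pics/top0.png

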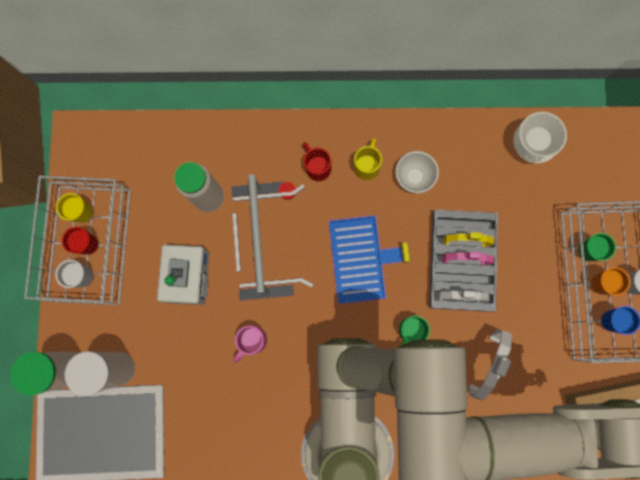

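```bash
cat >> h.py <<'E'
def hsv(p): return cv2.cvtColor(p,cv2.COLOR_BGR2HSV)
def rect(pts):
    (c,s,a)=cv2.minAreaRect(pts[:,:2].astype(np.float32)); return np.round(c,1),np.round(s,1),round(a,2)
E
python3 - <<'E'
from h import *
I={n:np.load(f"/tmp/{n}0.npz") for n in("scene","top")}
for n in I:
    p,d=I[n]["p"],I[n]["d"]; C=cloud(n,d); H=hsv(p)
    x,y,z=C[...,0],C[...,1],C[...,2]
    print(n,"table z",np.median(z[(x>200)&(x<400)&(abs(y)<300)]))
    b=(H[...,0]>100)&(H[...,0]<125)&(H[...,1]>150)&(abs(y)<300)&(x>100)&(x<700)
    print("tray",rect(C[b&(z<40)]), np.percentile(z[b],[5,50,95]).round(1))
    yl=(H[...,0]>20)&(H[...,0]<35)&(H[...,1]>120)&(H[...,2]>80)
    m=yl&(y<0)&(y>-200)&(x<430)&(z>15); 
    print("fin", rect(C[m]),z[m].max(), C[m&(z>42)].mean(0).round(1))
    ba=(z>118)&(z<150)&(y>60)&(y<330)&(x>150)&(x<650)
    cc,lab,st,ce=cv2.connectedComponentsWithStats(ba.astype(np.uint8))
    for k in range(1,cc):
        if st[k,4]>60: 
            q=C[lab==k]; print("bar?",st[k],rect(q),np.percentile(q[:,2],[5,50,95]).round(1))
    # basket
    m=(z>38)&(z<52)&(y<-180)&(y>-480)&(x>180)&(x<550)&(H[...,1]<60)
    cc,lab,st,ce=cv2.connectedComponentsWithStats(m.astype(np.uint8))
    k=1+np.argmax(st[1:,4]); print("basket",rect(C[lab==k]),st[k])
    for nm,hm in (("yel",yl),("pink",(H[...,0]>150)&(H[...,0]<175)&(H[...,1]>80)),("white",(H[...,1]<50)&(H[...,2]>110))):
        m=hm&(z>60)&(z<180)&(y<-200)&(y>-420)&(x>150)&(x<460)
        cc,lab,st,ce=cv2.connectedComponentsWithStats(m.astype(np.uint8))
        for k in range(1,cc):
            if st[k,4]>50:
                q=C[lab==k]; t=q[q[:,2]>q[:,2].max()-10]; print(nm,st[k],rect(q),"zmax",q[:,2].max().round(1),"top",t.mean(0).round(1),rect(t))
s=I["scene"]["p"][160:400,60:320]; t=I["top"]["p"][190:410,400:540]
cv2.imwrite("pics/crop1.png",np.hstack([cv2.resize(s,(440,406)),cv2.resize(t,(258,406),interpolation=cv2.INTER_CUBIC)]))
E
```

```text
scene table z 32.72037628720989
tray (array([522.1, -57.1]), array([232.2, 181.2]), 6.76) [-1.   3.9 14. ]Traceback (most recent call last):
  File "<stdin>", line 11, in <module>
    return umr_maximum(a, axis, None, out, keepdims, initial, where)
ValueError: zero-size array to reduction operation maximum which has no identity
```

```bash
cat > m.py <<'E'
from h import *
I={n:np.load(f"/tmp/{n}0.npz") for n in("scene","top")}
for n in I:
    p,d=I[n]["p"],I[n]["d"]; C=cloud(n,d); H=hsv(p)
    x,y,z=C[...,0],C[...,1],C[...,2]
    b=(H[...,0]>100)&(H[...,0]<125)&(H[...,1]>150)&(abs(y)<300)&(x>300)&(x<700)
    print(n,"tray",rect(C[b&(z<40)]), np.percentile(z[b],[5,50,95]).round(1))
    q=C[b&(z>9)&(z<20)&(y>-140)]; print("  rim",rect(q))
    yl=(H[...,0]>20)&(H[...,0]<35)&(H[...,1]>120)&(H[...,2]>80)
    m=yl&(y<-80)&(y>-260)&(x<640)&(x>400)&(z>15)
    q=C[m]; print(" fin", rect(q),q[:,2].max().round(1), q[q[:,2]>45].mean(0).round(1))
    ba=(z>118)&(z<150)&(y>60)&(y<330)&(x>350)&(x<750)
    cc,lab,st,ce=cv2.connectedComponentsWithStats(ba.astype(np.uint8))
    for k in range(1,cc):
        if st[k,4]>60: 
            q=C[lab==k]; print(" bar?",st[k],rect(q),np.percentile(q[:,2],[5,50,95]).round(1))
    m=(z>38)&(z<52)&(y<-220)&(y>-520)&(x>380)&(x<700)&(H[...,1]<60)
    cc,lab,st,ce=cv2.connectedComponentsWithStats(m.astype(np.uint8))
    k=1+np.argmax(st[1:,4]); print(" basket",rect(C[lab==k]),st[k])
    for nm,hm in (("yel",yl),("pink",(H[...,0]>150)&(H[...,0]<175)&(H[...,1]>80)),("white",(H[...,1]<50)&(H[...,2]>110))):
        m=hm&(z>60)&(z<220)&(y<-220)&(y>-520)&(x>180)&(x<700)
        cc,lab,st,ce=cv2.connectedComponentsWithStats(m.astype(np.uint8))
        for k in range(1,cc):
            if st[k,4]>40:
                q=C[lab==k]; t=q[q[:,2]>q[:,2].max()-8]; print(" ",nm,st[k],rect(q),"zmax",q[:,2].max().round(1),"top",t.mean(0).round(1),rect(t))
    # dryer and lever
    m=(z>82)&(z<96)&(y>250)&(y<480)&(x>400)&(x<640); print(" dryer",rect(C[m]))
    m=(H[...,0]>45)&(H[...,0]<85)&(H[...,1]>100)&(z>100)&(y>250)&(y<480)&(x>400)&(x<600); q=C[m]; print(" lever",q.mean(0).round(1),q[:,2].max().round(1),m.sum())
    m=((H[...,0]<8)|(H[...,0]>172))&(H[...,1]>140)&(z>5)&(z<30)&(y>60)&(y<250)&(x>600)&(x<760); q=C[m]; print(" catch",q.mean(0).round(1) if len(q) else None,rect(q) if len(q) else 0)
s=I["scene"]["p"][160:400,60:320]; t=I["top"]["p"][190:410,400:540]
cv2.imwrite("pics/crop1.png",np.hstack([cv2.resize(s,(440,406)),cv2.resize(t,(258,406),interpolation=cv2.INTER_CUBIC)]))
E
python3 m.py
```

```text
scene tray (array([522.1, -57.1]), array([232.2, 181.2]), 6.76) [-1.   3.9 14. ]
  rim (array([521.8, -49.4]), array([230.5, 163.6]), 6.06)
 fin (array([ 534. , -160.9]), array([53. , 12.4]), 3.68) 55.8 [ 534.2 -161.2   49.3]
 bar? [ 372  170   88   98 1082] (array([574.1, 232.1]), array([309.3,  22.7]), 5.13) [123.3 131.4 136.2]
 basket (array([ 514.2, -317.7]), array([169.4, 266.9]), 86.75) [ 138  253  106  128 3259]
  yel [162 309  58  36 584] (array([ 562.7, -326.5]), array([125.7,  22.1]), 87.16) zmax 150.6 top [ 563.5 -326.8  146.3] (array([ 563.9, -326.9]), array([16.1, 29.3]), 0.59)
  pink [155 290  57  35 582] (array([ 512.2, -323.5]), array([125.8,  23.3]), 87.47) zmax 151.4 top [ 514.7 -324.2  146.7] (array([ 515. , -324.1]), array([28.8, 16.2]), 85.44)
  white [104 187  24  75 839] (array([ 251.8, -375.2]), array([ 28.6, 162.7]), 65.47) zmax 209.2 top [ 241.8 -367.6  203.3] (array([ 241.7, -368.1]), array([19.3, 38.1]), 64.16)
  white [148 251  54  33 514] (array([ 415.1, -306.7]), array([126.6,  24.2]), 86.35) zmax 152.6 top [ 415.9 -306.2  147.2] (array([ 415.3, -306.3]
[... 810 characters left out ...]
4 252  50  12 359] (array([ 511.2, -321.1]), array([127.1,  19.2]), 86.54) zmax 153.3 top [ 510.3 -320.9  148. ] (array([ 509.8, -321.7]), array([28.8, 15.2]), 89.88)
  white [440 291  48  10 349] (array([ 412.6, -303.5]), array([124.2,  18.6]), 87.66) zmax 154.8 top [ 413.  -303.8  149.4] (array([ 412.3, -303.4]), array([28.2, 13.9]), 80.91)
  white [484 331  27  57 561] (array([ 251.9, -372.8]), array([ 28.2, 143.7]), 65.01) zmax 208.7 top [ 237.6 -366.4  203.3] (array([ 237.5, -365.5]), array([19.6, 37.9]), 58.73)
 dryer (array([474. , 430.1]), array([100.2, 146. ]), 89.69)
 lever [445.5 437.  185.2] 196.6 65
 catch [718.9 152.6  16.9] (array([732.7, 128.4]), array([ 48.5, 128.2]), 30.27)
```

View pics/crop1.png

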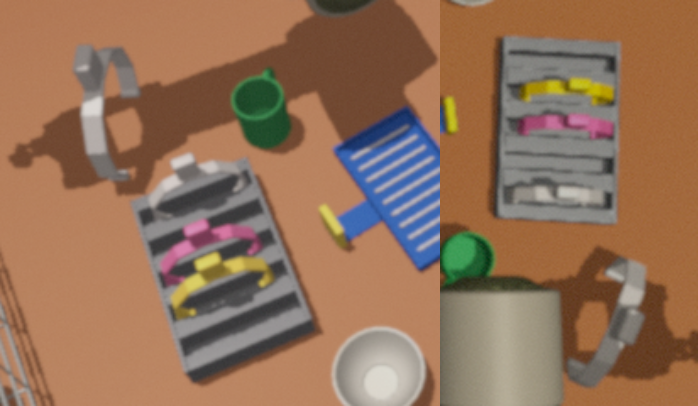

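The scene shows two white frames. One stands outside the basket at scene (118,225), is about 209 mm tall and is too big. The other is in basket slot -100 at scene (175,262), with its tab top at z≈147 = 6+141, so it fits the description, and the crop confirms this. The basket also holds a pink frame (slot 0) and a yellow one (slot +50), so there are three to hang. The tray is at about (519,-30) with yaw 6.2°, its fin at (533,-160). The station is at (573,233) with yaw 5.2°. I'll do the tray first.

>>> {"fn": "apply_moves", "kwargs": {
  "targets": [
    [40,[0,0,50],[0,0,0]],
    [40,[0,0,60],[0,0,0]],
    [40,[410,350,60],[0,0,-7]],
    [40,[410,350,60],[0,0,-7]],
    [40,[410,350,60],[0,0,-7]],
    [40,[410,350,60],[0,0,-7]],
    [40,[410,350,60],[0,0,-7]],
    [40,[410,350,60],[0,0,-7]],
    [40,[410,350,60],[0,0,-7]],
    [40,[410,350,60],[0,0,-7]],
    [40,[410,350,60],[0,0,-7]],
    [40,[410,350,60],[0,0,-7]],
    [40,[410,350,60],[0,0,-7]],
    [40,[410,350,60],[0,0,-7]],
    [40,[410,350,60],[0,0,-7]],
    [40,[410,350,60],[0,0,-7]]
  ],
  "squeeze": 60
}}

```text
time_s: 1.7
eef_pos: [532.0, -161.2, 291.2]
ee_rot: [0.0, 0.998, 0.056, -0.0]
force: [0.3, 0.1, -0.1]
grip_width: 0.471
grip_force: 0.0
```

```bash
cat >> h.py <<'E'
def tray():
    for n in("scene","top"):
        p,d=capture(n); C=cloud(n,d); H=hsv(p); x,y,z=C[...,0],C[...,1],C[...,2]
        b=(H[...,0]>100)&(H[...,0]<125)&(H[...,1]>150)&(y>-200)&(y<350)&(x>350)&(x<760)&(z<40)
        m=(H[...,0]>20)&(H[...,0]<35)&(H[...,1]>120)&(H[...,2]>80)&(y<250)&(y>-260)&(x<680)&(x>400)&(z>15)&(z<60)
        print(n,"tray",b.sum(),rect(C[b]) if b.any() else 0,"fin",m.sum(),rect(C[m]) if m.any() else 0)
        np.savez(f"/tmp/{n}.npz",p=p,d=d)
E
python3 -c "
from h import *
tray()"
```

```text
scene tray 2805 (array([522.3, -57.5]), array([231.7, 181.2]), 6.76) fin 144 (array([ 534.1, -160.7]), array([52.2, 12.2]), 5.66)
top tray 1744 (array([518.2, -27.8]), array([223.9, 124.2]), 6.32) fin 14 (array([ 552.6, -157.3]), array([12.4,  6.9]), 72.56)
```

>>> {"fn": "apply_moves", "kwargs": {
  "targets": [
    [40,[1,1,-50],[0,0,0]],
    [40,[1,1,-100],[0,0,0]],
    [40,[1,1,-150],[0,0,0]],
    [40,[1,1,-200],[0,0,0]],
    [40,[1,1,-230],[0,0,0]],
    [40,[1,1,-255],[0,0,0]],
    [40,[1,1,-273],[0,0,0]],
    [40,[1,1,-273],[0,0,0]],
    [5,[1,1,-273],[0,0,0]],
    [5,[1,1,-273],[0,0,0]],
    [5,[1,1,-273],[0,0,0]],
    [5,[1,1,-273],[0,0,0]],
    [5,[1,1,-273],[0,0,0]],
    [5,[1,1,-273],[0,0,0]]
  ]
}}

```text
time_s: 3.2
eef_pos: [534.2, -160.1, 19.8]
ee_rot: [0.001, 0.998, 0.057, 0.001]
force: [-2.1, -0.2, 7.1]
grip_width: 0.129
grip_force: 59.6
```

>>> {"fn": "apply_moves", "kwargs": {
  "targets": [
    [5,[15,1,2],[0,0,-1]],
    [5,[30,2,2],[0,0,-1.3]],
    [5,[45,3,2],[0,0,-1.3]],
    [5,[60,4,2],[0,0,-1.3]],
    [5,[74,5,2],[0,0,-1.3]],
    [5,[73,20,2],[0,0,-1.3]],
    [5,[71,40,2],[0,0,-1.3]],
    [5,[69,60,2],[0,0,-1.3]],
    [5,[69,64,2],[0,0,-1.3]],
    [5,[69,64,2],[0,0,-1.3]]
  ]
}}

```text
time_s: 4.2
eef_pos: [602.4, -94.1, 20.5]
ee_rot: [-0.0, 0.999, 0.046, -0.0]
force: [-0.3, 0.6, -2.0]
grip_width: 0.128
grip_force: 58.8
```

```bash
python3 - <<'E'
from h import *
tray(); s=np.load("/tmp/scene.npz")["p"]; t=np.load("/tmp/top.npz")["p"]
cv2.imwrite("pics/c2.png",np.hstack([cv2.resize(s[140:340,230:500],(405,300)),cv2.resize(t[150:350,210:420],(315,300))]))
E
```

```text
scene tray 2468 (array([593.4,   6.9]), array([230.2, 182. ]), 5.19) fin 89 (array([613.5, -95.7]), array([12.1, 30.7]), 88.34)
top tray 1689 (array([589.4,  35.1]), array([225.9, 124.1]), 5.44) fin 1 (array([ 563.9, -259.3]), array([0., 0.]), 0.0)
```

View pics/c2.png

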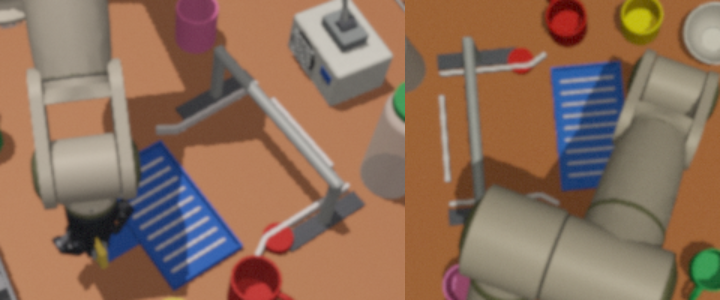

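>>> {"fn": "apply_moves", "kwargs": {
  "targets": [
    [5,[-1.5,15,0],[0,0,0]],
    [5,[-3,30,0],[0,0,0]],
    [5,[-4,45,0],[0,0,0]],
    [5,[-5.5,60,0],[0,0,0]],
    [5,[-7,75,0],[0,0,0]],
    [5,[-8,90,0],[0,0,0]],
    [5,[-9.5,105,0],[0,0,0]],
    [5,[-11,120,0],[0,0,0]],
    [5,[-12,135,0],[0,0,0]],
    [5,[-13.5,150,0],[0,0,0]],
    [5,[-15,165,0],[0,0,0]],
    [5,[-16,180,0],[0,0,0]],
    [5,[-17,188,0],[0,0,0]],
    [5,[-17,188,0],[0,0,0]]
  ]
}}

```text
time_s: 5.7
eef_pos: [585.4, 94.1, 20.2]
ee_rot: [-0.0, 0.999, 0.046, -0.0]
force: [-0.9, 2.2, -2.3]
grip_width: 0.126
grip_force: 59.1
```

>>> {"fn": "apply_moves", "kwargs": {
  "targets": [
    [5,[-0.3,3,0],[0,0,0]],
    [5,[-0.5,5,0],[0,0,0]],
    [5,[-0.7,7,0],[0,0,0]],
    [5,[-0.7,8,0],[0,0,0]],
    [5,[-0.8,9,0],[0,0,0]],
    [5,[-0.8,9,0],[0,0,0]]
  ]
}}

```text
time_s: 6.3
eef_pos: [584.9, 101.6, 20.3]
ee_rot: [-0.0, 0.999, 0.045, 0.0]
force: [-1.3, 0.3, -3.0]
grip_width: 0.131
grip_force: 59.0
```

```bash
python3 - <<'E'
from h import *
tray(); s=np.load("/tmp/scene.npz")["p"]; t=np.load("/tmp/top.npz")["p"]
cv2.imwrite("pics/c3.png",np.hstack([cv2.resize(s[160:320,330:480],(375,400)),cv2.resize(t[170:310,210:320],(314,400))]))
E
```

```text
scene tray 1511 (array([602.6, 201.1]), array([177.5, 164.9]), 5.87) fin 72 (array([599.1,  99.7]), array([23.7, 12. ]), 3.89)
top tray 1095 (array([571.7, 241.7]), array([226.7, 108.4]), 3.82) fin 3 (array([ 566.3, -259.1]), array([4.8, 0.1]), 6.84)
```

View pics/c3.png

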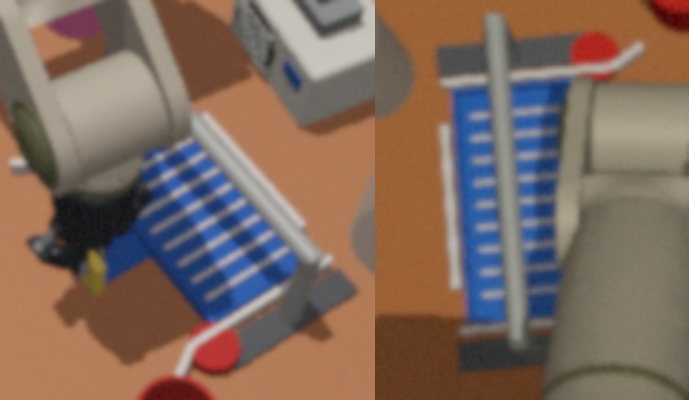

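>>> {"fn": "apply_moves", "kwargs": {
  "targets": [
    [5,[-0.1,2,0],[0,0,0]],
    [5,[-0.3,3,0],[0,0,0]],
    [5,[-0.4,4,0],[0,0,0]],
    [5,[-0.4,4,0],[0,0,0]]
  ]
}}

```text
time_s: 6.8
eef_pos: [584.6, 105.6, 20.4]
ee_rot: [0.0, 0.999, 0.045, 0.0]
force: [0.1, -0.1, -1.9]
grip_width: 0.132
grip_force: 58.9
```

>>> {"fn": "apply_moves", "kwargs": {
  "targets": [
    [5,[-0.1,1,0],[0,0,0]],
    [5,[-0.2,2,0],[0,0,0]],
    [5,[-0.3,3,0],[0,0,0]],
    [5,[-0.3,3,0],[0,0,0]]
  ]
}}

```text
time_s: 7.2
eef_pos: [585.4, 106.1, 21.0]
ee_rot: [0.002, 0.999, 0.046, 0.001]
force: [2.4, -13.7, -0.5]
grip_width: 0.131
grip_force: 59.5
```

>>> {"fn": "apply_moves", "kwargs": {
  "targets": [
    [5,[0.1,-1.5,0],[0,0,0]],
    [5,[0.1,-1.5,0],[0,0,0]],
    [40,[0.1,-1.5,0],[0,0,0]],
    [40,[0.1,-1.5,0],[0,0,0]],
    [40,[0.1,-1.5,0],[0,0,0]],
    [40,[0.1,-1.5,0],[0,0,0]],
    [40,[0,-1.5,15],[0,0,0]],
    [40,[0,-1.5,50],[0,0,0]],
    [40,[0,-1.5,100],[0,0,0]],
    [40,[0,-50,150],[0,0,0]],
    [40,[0,-100,200],[0,0,0]],
    [40,[0,-150,250],[0,0,0]],
    [40,[-20,-200,250],[0,0,-2]],
    [40,[-20,-250,250],[0,0,-4]],
    [40,[-20,-300,250],[0,0,-6]],
    [40,[-20,-350,250],[0,0,-8.6]],
    [40,[-22,-400,250],[0,0,-8.6]],
    [40,[-24,-430,240],[0,0,-8.6]],
    [40,[-24,-430,240],[0,0,-8.6]],
    [40,[-24,-430,240],[0,0,-8.6]]
  ]
}}

```text
time_s: 9.2
eef_pos: [558.8, -325.1, 260.0]
ee_rot: [0.0, 0.999, -0.032, -0.0]
force: [-0.6, -0.2, -0.4]
grip_width: 0.463
grip_force: 0.0
```

```bash
python3 - <<'E'
from h import *
tray(); s=np.load("/tmp/scene.npz")["p"]; t=np.load("/tmp/top.npz")["p"]
cv2.imwrite("pics/c4.png",np.hstack([cv2.resize(s[160:320,330:480],(375,400)),cv2.resize(t[170:310,210:320],(314,400))]))
E
```

```text
scene tray 1995 (array([576.2, 200.5]), array([229.4, 159.4]), 6.14) fin 176 (array([585.5, 101.3]), array([50.4, 13. ]), 1.22)
top tray 1940 (array([575.2, 208.1]), array([227. , 180.6]), 5.18) fin 93 (array([561.5, -71.3]), array([374.4,  49.9]), 82.83)
```

View pics/c4.png

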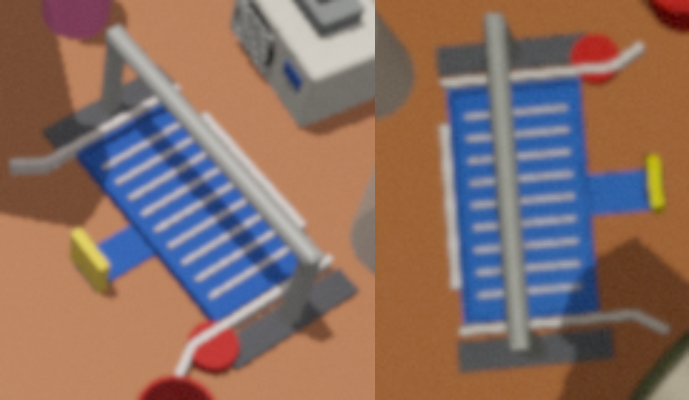

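```bash
cat >> h.py <<'E'
def catch(s=""):
    for n in("scene","top"):
        D=np.load(f"/tmp/{n}{s}.npz"); H=hsv(D["p"]); m=((H[...,0]<6)|(H[...,0]>174))&(H[...,1]>170)
        u0,v0=(414,298) if n=="scene" else (287,190)
        g=np.zeros_like(m); g[v0-12:v0+13,u0-14:u0+15]=1; m&=g
        v,u=np.nonzero(m); print(n,s,"catch px",m.sum(),u.mean().round(2),v.mean().round(2),ray(n,u.mean(),v.mean(),16).round(1))
E
python3 -c "
from h import *
catch('0'); catch()"
```

```text
scene 0 catch px 194 416.33 300.95 [721.9 161.9  16. ]
top 0 catch px 132 286.52 188.29 [715.5 166.   16. ]
scene  catch px 187 416.42 301.11 [722.4 161.9  16. ]
top  catch px 132 286.44 188.39 [715.3 166.2  16. ]
```

Top camera: the tray's far edge is at the back stop, and the catch is back at its original pixel (286,188), so it has sprung out. Next is the yellow frame.

>>> {"fn": "apply_moves", "kwargs": {
  "targets": [
    [50,[3.5,0,-50],[0,0,0]],
    [50,[3.5,0,-100],[0,0,0]],
    [50,[3.5,0,-125],[0,0,0]],
    [50,[3.5,0,-144],[0,0,0]],
    [50,[3.5,0,-144],[0,0,0]],
    [20,[3.5,0,-144],[0,0,0]],
    [20,[3.5,0,-144],[0,0,0]],
    [20,[3.5,0,-144],[0,0,0]],
    [20,[3.5,0,-144],[0,0,0]],
    [20,[3.5,0,-144],[0,0,0]]
  ],
  "squeeze": 40
}}

```text
time_s: 10.3
eef_pos: [564.2, -321.8, 117.9]
ee_rot: [0.001, 1.0, -0.03, 0.001]
force: [0.4, 0.6, 6.3]
grip_width: 0.344
grip_force: 42.7
```

>>> {"fn": "apply_moves", "kwargs": {
  "targets": [
    [20,[0,0,20],[0,0,0]],
    [20,[0,0,45],[0,0,0]],
    [20,[0,0,80],[0,0,0]],
    [20,[0,0,120],[0,0,0]],
    [20,[0,0,165],[0,0,0]],
    [20,[0,0,190],[0,0,0]],
    [20,[0,0,190],[0,0,0]]
  ]
}}

```text
time_s: 11.0
eef_pos: [564.2, -321.9, 310.8]
ee_rot: [0.002, 1.0, -0.03, 0.003]
force: [-0.3, -0.2, -1.3]
grip_width: 0.346
grip_force: 42.0
```

```bash
cat >> h.py <<'E'
def frame(col,zmin=60):
    for n in("scene","top"):
        p,d=capture(n); np.savez(f"/tmp/{n}.npz",p=p,d=d); C=cloud(n,d); H=hsv(p); x,y,z=C[...,0],C[...,1],C[...,2]
        hm={"yel":(H[...,0]>20)&(H[...,0]<35)&(H[...,1]>120),"pink":(H[...,0]>150)&(H[...,0]<175)&(H[...,1]>80),"white":(H[...,1]<50)&(H[...,2]>110)}[col]
        m=hm&(z>zmin)&(z<400)&(x>380)&(x<760)&(y<330)&(y>-460)
        c,lab,st,ce=cv2.connectedComponentsWithStats(m.astype(np.uint8))
        for k in range(1,c):
            if st[k,4]>30:
                q=C[lab==k]; t=q[q[:,2]>q[:,2].max()-8]; print(n,col,st[k].tolist(),rect(q),"z",q[:,2].min().round(1),q[:,2].max().round(1),"top",t.mean(0).round(1))
E
python3 -c "
from h import *
frame('yel')
s=np.load('/tmp/scene.npz')['p']; cv2.imwrite('pics/c5.png',cv2.resize(s[130:400,60:400],(680,540)))"
```

```text
scene yel [136, 265, 71, 39, 793] (array([ 567.8, -323.4]), array([127.3,  28.8]), 87.05) z 202.8 376.9 top [ 582.9 -310.3  376.9]
scene yel [140, 305, 14, 11, 92] (array([ 560.8, -379.6]), array([16.3, 19.7]), 82.96) z 206.1 262.8 top [ 569.3 -385.3  261.1]
scene yel [329, 339, 24, 15, 138] (array([751.6, -59.6]), array([56.7, 16.2]), 89.7) z 60.1 88.1 top [750.2 -58.9  83.6]
top yel [356, 166, 24, 9, 92] (array([750.5, -57. ]), array([62.4, 18.2]), 89.66) z 60.0 90.3 top [749.2 -54.2  85.5]
top yel [490, 223, 24, 13, 104] (array([ 555.1, -343.5]), array([16.2, 83.6]), 1.22) z 199.0 393.7 top [ 546.1 -301.9  393.7]
```

View pics/c5.png

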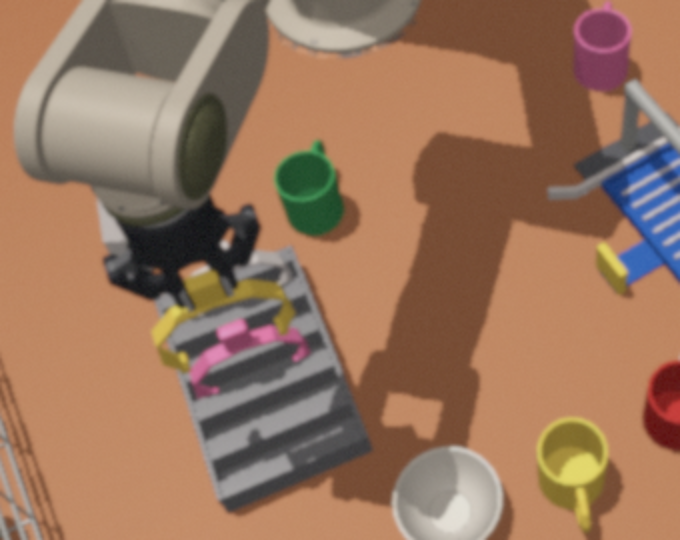

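>>> {"fn": "apply_moves", "kwargs": {
  "targets": [
    [20,[2,20,0],[0,0,0]],
    [20,[7,60,0],[0,0,1]],
    [20,[12,100,0],[0,0,2]],
    [20,[17,140,0],[0,0,3]],
    [20,[22,180,0],[0,0,4]],
    [20,[27,220,0],[0,0,5]],
    [20,[32,260,0],[0,0,6]],
    [20,[37,300,0],[0,0,7]],
    [20,[42,340,0],[0,0,8]],
    [20,[46,380,0],[0,0,8.6]],
    [20,[51,420,0],[0,0,8.6]],
    [20,[56,460,0],[0,0,8.6]],
    [20,[61,500,0],[0,0,8.6]],
    [20,[66,540,0],[0,0,8.6]],
    [20,[68,561,0],[0,0,8.6]],
    [20,[68,561,0],[0,0,8.6]],
    [20,[68,561,0],[0,0,8.6]]
  ]
}}

```text
time_s: 12.8
eef_pos: [631.4, 239.2, 304.6]
ee_rot: [0.0, 0.999, 0.046, -0.001]
force: [-0.5, -0.6, -0.0]
grip_width: 0.341
grip_force: 42.0
```

```bash
python3 -c "
from h import *
frame('yel',100)
s=np.load('/tmp/scene.npz')['p']; t=np.load('/tmp/top.npz')['p']
cv2.imwrite('pics/c6.png',np.hstack([cv2.resize(s[120:340,310:500],(380,440)),cv2.resize(t[150:310,200:330],(357,440))]))"
```

```text
scene yel [440, 175, 23, 36, 336] (array([633.5, 256.4]), array([20.5, 90.2]), 12.72) z 192.9 375.7 top [650.8 222.  372.5]
scene yel [408, 192, 30, 39, 336] (array([630.2, 203.5]), array([35.8, 72.3]), 29.87) z 120.1 316.8 top [639.8 210.5 315.1]
top yel [263, 191, 13, 16, 118] (array([634.1, 184.4]), array([18.7, 24.2]), 0.08) z 195.4 365.7 top [624.7 186.6 365.7]
top yel [222, 193, 28, 15, 194] (array([624.8, 258.8]), array([19., 77.]), 0.81) z 192.2 385.4 top [615.8 220.8 385.4]
```

View pics/c6.png

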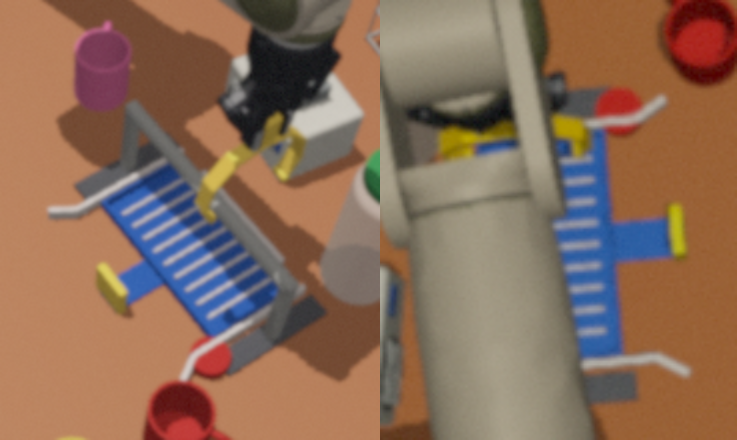

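>>> {"fn": "apply_moves", "kwargs": {
  "targets": [
    [20,[0,0,-20],[0,0,0]],
    [20,[0,0,-50],[0,0,0]],
    [20,[0,0,-80],[0,0,0]],
    [20,[0,0,-110],[0,0,0]],
    [20,[0,0,-135],[0,0,0]],
    [20,[0,0,-148],[0,0,0]],
    [20,[0,0,-153],[0,0,0]],
    [20,[0,0,-156],[0,0,0]],
    [20,[0,0,-158],[0,0,0]],
    [20,[0,0,-158],[0,0,0]]
  ]
}}

```text
time_s: 13.9
eef_pos: [631.9, 239.5, 149.0]
ee_rot: [-0.0, 0.999, 0.045, 0.001]
force: [-0.5, -0.7, -0.6]
grip_width: 0.345
grip_force: 42.0
```

>>> {"fn": "apply_moves", "kwargs": {
  "targets": [
    [20,[0,0,-2],[0,0,0]],
    [20,[0,0,-4],[0,0,0]],
    [20,[0,0,-6],[0,0,0]],
    [20,[0,0,-6],[0,0,0]]
  ]
}}

```text
time_s: 14.3
eef_pos: [632.1, 239.6, 145.9]
ee_rot: [-0.0, 0.999, 0.046, 0.002]
force: [-6.4, -1.2, 17.7]
grip_width: 0.341
grip_force: 44.1
```

>>> {"fn": "apply_moves", "kwargs": {
  "targets": [
    [20,[0,0,3],[0,0,0]],
    [20,[0,0,3],[0,0,0]],
    [50,[0,0,3],[0,0,0]],
    [50,[0,0,3],[0,0,0]],
    [50,[0,0,3],[0,0,0]],
    [50,[0,0,3],[0,0,0]],
    [50,[0,0,10],[0,0,0]],
    [50,[0,0,25],[0,0,0]],
    [50,[0,0,60],[0,0,0]],
    [50,[0,0,110],[0,0,0]],
    [50,[0,0,120],[0,0,0]]
  ]
}}

```text
time_s: 15.4
eef_pos: [632.8, 239.8, 269.5]
ee_rot: [-0.001, 0.999, 0.046, 0.005]
force: [0.3, -0.1, -0.2]
grip_width: 0.583
grip_force: 0.0
```

>>> {"fn": "apply_moves", "kwargs": {
  "targets": [
    [50,[-10,-50,0],[0,0,0]],
    [50,[-20,-100,0],[0,0,0]],
    [50,[-30,-150,0],[0,0,-1]],
    [50,[-40,-200,0],[0,0,-2]],
    [50,[-50,-250,0],[0,0,-4]],
    [50,[-65,-300,0],[0,0,-6]],
    [50,[-75,-350,0],[0,0,-8.6]],
    [50,[-90,-400,0],[0,0,-8.6]],
    [50,[-100,-450,0],[0,0,-8.6]],
    [50,[-110,-500,0],[0,0,-8.6]],
    [50,[-119,-550,0],[0,0,-8.6]],
    [50,[-119,-562,0],[0,0,-8.6]],
    [50,[-119,-562,0],[0,0,-8.6]],
    [50,[-119,-562,0],[0,0,-8.6]]
  ]
}}

```text
time_s: 16.8
eef_pos: [512.6, -322.3, 262.3]
ee_rot: [-0.0, 1.0, -0.03, 0.0]
force: [-0.3, 0.7, -0.9]
grip_width: 0.586
grip_force: 0.0
```

```bash
python3 -c "
from h import *
frame('yel',100); tray(); catch(); 
s=np.load('/tmp/scene.npz')['p']; t=np.load('/tmp/top.npz')['p']
cv2.imwrite('pics/c7.png',np.hstack([cv2.resize(s[120:340,310:500],(380,440)),cv2.resize(t[150:310,200:330],(357,440))]))"
```

```text
scene yel [407, 219, 46, 33, 407] (array([630.6, 241.3]), array([ 20.2, 122.9]), 5.88) z 101.0 180.2 top [633.  232.3 174.6]
top yel [230, 204, 47, 15, 329] (array([629. , 246.2]), array([ 18.6, 122.8]), 5.4) z 100.1 181.5 top [628.3 234.8 176. ]
scene tray 1863 (array([575.2, 202.4]), array([230.3, 158.6]), 5.15) fin 183 (array([613.8, 140.7]), array([130.3,  43.2]), 54.27)
top tray 1714 (array([575.1, 207.5]), array([227.2, 180.4]), 4.92) fin 113 (array([610.4, 144.5]), array([134. ,  42.3]), 55.71)
scene  catch px 188 416.37 301.12 [722.3 161.7  16. ]
top  catch px 135 286.46 188.45 [715.1 166.2  16. ]
```

View pics/c7.png

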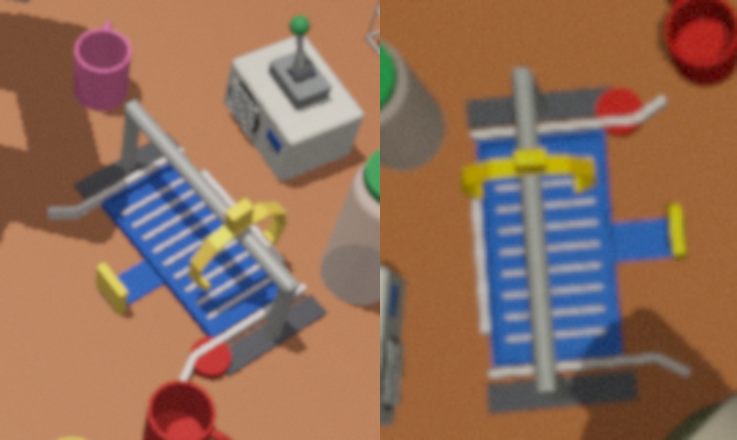

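The yellow frame hangs astride the bar with its tab at scene (238,212 in the crop), and the tray and catch are unchanged. Pink is next.

>>> {"fn": "apply_moves", "kwargs": {
  "targets": [
    [50,[0,0,-50],[0,0,0]],
    [50,[0,0,-100],[0,0,0]],
    [50,[0,0,-128],[0,0,0]],
    [50,[0,0,-145],[0,0,0]],
    [50,[0,0,-145],[0,0,0]],
    [20,[0,0,-145],[0,0,0]],
    [20,[0,0,-145],[0,0,0]],
    [20,[0,0,-145],[0,0,0]],
    [20,[0,0,-145],[0,0,0]],
    [20,[0,0,-130],[0,0,0]],
    [20,[0,0,-100],[0,0,0]],
    [20,[0,0,-60],[0,0,0]],
    [20,[0,0,-15],[0,0,0]],
    [20,[0,0,30],[0,0,0]],
    [20,[0,0,48],[0,0,0]],
    [20,[0,0,48],[0,0,0]],
    [20,[0,0,48],[0,0,0]]
  ]
}}

```text
time_s: 18.7
eef_pos: [512.4, -322.3, 309.0]
ee_rot: [-0.001, 1.0, -0.03, -0.001]
force: [-0.1, -0.6, -1.9]
grip_width: 0.345
grip_force: 42.0
```

```bash
python3 -c "
from h import *
frame('pink',150)"
```

```text
scene pink [129, 243, 70, 40, 791] (array([ 516.9, -321.9]), array([127.8,  28.8]), 85.86) z 196.2 376.1 top [ 532.1 -311.1  376.1]
scene pink [133, 284, 15, 12, 100] (array([ 508.6, -378. ]), array([18.7, 19.1]), 89.85) z 196.2 256.6 top [ 517.1 -384.6  255.7]
```

>>> {"fn": "apply_moves", "kwargs": {
  "targets": [
    [20,[2,20,0],[0,0,0]],
    [20,[6,60,0],[0,0,1]],
    [20,[11,100,0],[0,0,2]],
    [20,[15,140,0],[0,0,3]],
    [20,[20,180,0],[0,0,4]],
    [20,[24,220,0],[0,0,5]],
    [20,[28,260,0],[0,0,6]],
    [20,[33,300,0],[0,0,7]],
    [20,[37,340,0],[0,0,8]],
    [20,[41,380,0],[0,0,8.6]],
    [20,[45,420,0],[0,0,8.6]],
    [20,[50,460,0],[0,0,8.6]],
    [20,[54,500,0],[0,0,8.6]],
    [20,[58,540,0],[0,0,8.6]],
    [20,[60,557,0],[0,0,8.6]],
    [20,[60,557,0],[0,0,8.6]],
    [20,[60,557,0],[0,0,8.6]]
  ]
}}

```text
time_s: 20.5
eef_pos: [572.4, 234.1, 309.1]
ee_rot: [0.0, 0.999, 0.046, -0.001]
force: [0.1, -0.6, -0.2]
grip_width: 0.341
grip_force: 41.9
```

>>> {"fn": "apply_moves", "kwargs": {
  "targets": [
    [20,[0,0,-20],[0,0,0]],
    [20,[0,0,-50],[0,0,0]],
    [20,[0,0,-80],[0,0,0]],
    [20,[0,0,-110],[0,0,0]],
    [20,[0,0,-135],[0,0,0]],
    [20,[0,0,-148],[0,0,0]],
    [20,[0,0,-152],[0,0,0]],
    [20,[0,0,-154],[0,0,0]],
    [20,[0,0,-154],[0,0,0]]
  ]
}}

```text
time_s: 21.4
eef_pos: [573.1, 234.4, 157.3]
ee_rot: [-0.0, 0.999, 0.045, 0.001]
force: [0.4, 0.4, -0.4]
grip_width: 0.342
grip_force: 42.0
```

>>> {"fn": "apply_moves", "kwargs": {
  "targets": [
    [20,[0,0,-4],[0,0,0]],
    [20,[0,0,-8],[0,0,0]],
    [20,[0,0,-10],[0,0,0]],
    [20,[0,0,-12],[0,0,0]],
    [20,[0,0,-12],[0,0,0]]
  ]
}}

```text
time_s: 21.9
eef_pos: [572.8, 234.6, 146.8]
ee_rot: [0.0, 0.999, 0.046, 0.001]
force: [-6.5, -2.7, 14.9]
grip_width: 0.345
grip_force: 44.1
```

>>> {"fn": "apply_moves", "kwargs": {
  "targets": [
    [20,[0,0,2.5],[0,0,0]],
    [20,[0,0,2.5],[0,0,0]],
    [50,[0,0,2.5],[0,0,0]],
    [50,[0,0,2.5],[0,0,0]],
    [50,[0,0,2.5],[0,0,0]],
    [50,[0,0,2.5],[0,0,0]],
    [50,[0,0,10],[0,0,0]],
    [50,[0,0,25],[0,0,0]],
    [50,[0,0,60],[0,0,0]],
    [50,[0,0,110],[0,0,0]],
    [50,[0,0,120],[0,0,0]]
  ]
}}

```text
time_s: 23.0
eef_pos: [574.0, 234.9, 271.0]
ee_rot: [-0.001, 0.999, 0.046, 0.005]
force: [0.4, 0.7, 0.7]
grip_width: 0.59
grip_force: 0.0
```

>>> {"fn": "apply_moves", "kwargs": {
  "targets": [
    [50,[-13,-45,0],[0,0,0]],
    [50,[-26,-90,0],[0,0,0]],
    [50,[-40,-135,0],[0,0,-1]],
    [50,[-53,-180,0],[0,0,-2]],
    [50,[-66,-225,0],[0,0,-4]],
    [50,[-79,-270,0],[0,0,-6]],
    [50,[-92,-315,0],[0,0,-8.6]],
    [50,[-106,-360,0],[0,0,-8.6]],
    [50,[-119,-405,0],[0,0,-8.6]],
    [50,[-132,-450,0],[0,0,-8.6]],
    [50,[-145,-495,0],[0,0,-8.6]],
    [50,[-159,-540,0],[0,0,-8.6]],
    [50,[-159,-540,0],[0,0,-8.6]],
    [50,[-159,-540,0],[0,0,-8.6]]
  ]
}}

```text
time_s: 24.4
eef_pos: [413.3, -305.9, 264.2]
ee_rot: [-0.0, 1.0, -0.031, -0.0]
force: [-0.8, 0.3, -0.4]
grip_width: 0.584
grip_force: 0.0
```

```bash
python3 -c "
from h import *
frame('pink',100); tray(); catch()"
```

```text
scene pink [407, 201, 28, 19, 270] (array([571.2, 253.9]), array([19.9, 80.4]), 5.11) z 108.6 180.7 top [573.9 229.9 174.7]
scene pink [390, 220, 14, 17, 116] (array([576.1, 184.7]), array([20. , 29.1]), 6.15) z 100.0 132.8 top [576.2 194.7 127.7]
top pink [233, 227, 48, 14, 348] (array([571.4, 235.3]), array([ 19.3, 123.3]), 4.98) z 100.2 181.5 top [570.7 231.1 175.9]
scene tray 1716 (array([576.5, 201. ]), array([228.6, 159.4]), 5.87) fin 185 (array([613.8, 140.4]), array([130.2,  42.3]), 53.85)
top tray 1438 (array([574.9, 207.7]), array([226. , 180.6]), 5.08) fin 112 (array([611.2, 144. ]), array([133.8,  42. ]), 54.82)
scene  catch px 190 416.38 301.12 [722.3 161.8  16. ]
top  catch px 134 286.51 188.55 [714.8 166.   16. ]
```

>>> {"fn": "apply_moves", "kwargs": {
  "targets": [
    [50,[0.7,0,-50],[0,0,0]],
    [50,[0.7,0,-100],[0,0,0]],
    [50,[0.7,0,-130],[0,0,0]],
    [50,[0.7,0,-147],[0,0,0]],
    [50,[0.7,0,-147],[0,0,0]],
    [20,[0.7,0,-147],[0,0,0]],
    [20,[0.7,0,-147],[0,0,0]],
    [20,[0.7,0,-147],[0,0,0]],
    [20,[0.7,0,-147],[0,0,0]],
    [20,[0.7,0,-130],[0,0,0]],
    [20,[0.7,0,-100],[0,0,0]],
    [20,[0.7,0,-60],[0,0,0]],
    [20,[0.7,0,-15],[0,0,0]],
    [20,[0.7,0,30],[0,0,0]],
    [20,[0.7,0,48],[0,0,0]],
    [20,[0.7,0,48],[0,0,0]],
    [20,[0.7,0,48],[0,0,0]]
  ]
}}

```text
time_s: 26.3
eef_pos: [414.1, -305.3, 311.4]
ee_rot: [-0.0, 1.0, -0.03, -0.0]
force: [0.1, 0.2, -1.5]
grip_width: 0.345
grip_force: 41.9
```

```bash
python3 -c "
from h import *
frame('white',150)"
```

```text
scene white [121, 201, 67, 38, 653] (array([ 414.5, -305.8]), array([125.9,  23.7]), 86.89) z 200.6 345.1 top [ 415.  -306.9  339.7]
scene white [127, 243, 14, 11, 77] (array([ 411.6, -360.6]), array([16. , 21.2]), 80.39) z 198.5 248.7 top [ 418.  -368.4  245.6]
```

>>> {"fn": "apply_moves", "kwargs": {
  "targets": [
    [20,[4,20,0],[0,0,0]],
    [20,[11,60,0],[0,0,1]],
    [20,[18,100,0],[0,0,2]],
    [20,[26,140,0],[0,0,3]],
    [20,[33,180,0],[0,0,4]],
    [20,[41,220,0],[0,0,5]],
    [20,[48,260,0],[0,0,6]],
    [20,[56,300,0],[0,0,7]],
    [20,[63,340,0],[0,0,8]],
    [20,[70,380,0],[0,0,8.6]],
    [20,[78,420,0],[0,0,8.6]],
    [20,[85,460,0],[0,0,8.6]],
    [20,[93,500,0],[0,0,8.6]],
    [20,[99,534,0],[0,0,8.6]],
    [20,[99,534,0],[0,0,8.6]],
    [20,[99,534,0],[0,0,8.6]]
  ]
}}

```text
time_s: 28.0
eef_pos: [513.0, 228.7, 310.8]
ee_rot: [0.0, 0.999, 0.046, -0.001]
force: [-0.0, 0.1, 0.1]
grip_width: 0.348
grip_force: 41.9
```

>>> {"fn": "apply_moves", "kwargs": {
  "targets": [
    [20,[0,0,-20],[0,0,0]],
    [20,[0,0,-50],[0,0,0]],
    [20,[0,0,-80],[0,0,0]],
    [20,[0,0,-110],[0,0,0]],
    [20,[0,0,-135],[0,0,0]],
    [20,[0,0,-148],[0,0,0]],
    [20,[0,0,-152],[0,0,0]],
    [20,[0,0,-155],[0,0,0]],
    [20,[0,0,-155],[0,0,0]]
  ]
}}

```text
time_s: 28.9
eef_pos: [513.7, 228.4, 158.0]
ee_rot: [-0.0, 0.999, 0.045, 0.001]
force: [0.2, 0.0, -0.4]
grip_width: 0.344
grip_force: 41.9
```

>>> {"fn": "apply_moves", "kwargs": {
  "targets": [
    [20,[0,0,-4],[0,0,0]],
    [20,[0,0,-8],[0,0,0]],
    [20,[0,0,-10],[0,0,0]],
    [20,[0,0,-12],[0,0,0]],
    [20,[0,0,-12],[0,0,0]]
  ]
}}

```text
time_s: 29.4
eef_pos: [513.4, 228.6, 146.6]
ee_rot: [0.0, 0.999, 0.046, 0.0]
force: [-4.7, -1.1, 9.4]
grip_width: 0.345
grip_force: 43.3
```

>>> {"fn": "apply_moves", "kwargs": {
  "targets": [
    [20,[0,0,2],[0,0,0]],
    [20,[0,0,2],[0,0,0]],
    [50,[0,0,2],[0,0,0]],
    [50,[0,0,2],[0,0,0]],
    [50,[0,0,2],[0,0,0]],
    [50,[0,0,2],[0,0,0]],
    [50,[0,0,10],[0,0,0]],
    [50,[0,0,25],[0,0,0]],
    [50,[0,0,60],[0,0,0]],
    [50,[0,0,110],[0,0,0]],
    [50,[0,0,150],[0,0,0]],
    [10,[-40,0,150],[0,0,0]],
    [0,[-80,30,150],[0,0,-2]],
    [0,[-110,70,150],[0,0,-5]],
    [0,[-125,115,150],[0,0,-5]],
    [0,[-125,160,150],[0,0,-5]],
    [0,[-125,200,150],[0,0,-5]],
    [0,[-125,207,150],[0,0,-5]],
    [0,[-125,207,150],[0,0,-5]]
  ]
}}

```text
time_s: 31.3
eef_pos: [388.0, 436.2, 295.2]
ee_rot: [0.0, 1.0, 0.003, -0.0]
force: [0.7, -0.3, -0.7]
grip_width: -0.003
grip_force: 0.0
```

```bash
cat >> h.py <<'E'
def lever():
    for n in("scene","top"):
        D=np.load(f"/tmp/{n}.npz"); C=cloud(n,D["d"]); H=hsv(D["p"]); x,y,z=C[...,0],C[...,1],C[...,2]
        m=(H[...,0]>45)&(H[...,0]<85)&(H[...,1]>100)&(z>90)&(y>370)&(y<480)&(x>400)&(x<560)
        g=(z>97)&(z<170)&(abs(y-432)<30)&(x>420)&(x<540)&(H[...,1]<60)
        v,u=np.nonzero(m); print(n,"lever tip",m.sum(),C[m].mean(0).round(1) if m.any() else 0, ray(n,u.mean(),v.mean(),184).round(1) if m.any() else 0,"stem",rect(C[g]) if g.any() else 0)
E
python3 -c "
from h import *
frame('white',100); tray(); catch(); lever()
s=np.load('/tmp/scene.npz')['p']; t=np.load('/tmp/top.npz')['p']
cv2.imwrite('pics/c8.png',np.hstack([cv2.resize(s[110:330,310:520],(420,440)),cv2.resize(t[150:330,150:300],(366,440))]))"
```

```text
scene white [373, 170, 47, 49, 703] (array([498.3, 212.5]), array([119.4, 108.8]), 38.38) z 100.6 182.1 top [514.2 225.1 176.5]
scene white [415, 216, 10, 16, 85] (array([599.4, 233.7]), array([18.7, 35.1]), 82.82) z 117.0 139.6 top [595.7 233.6 134.1]
scene white [431, 235, 29, 32, 305] (array([684. , 241.8]), array([86.3, 21.2]), 6.13) z 115.1 138.3 top [683.9 241.7 133.2]
top white [249, 175, 9, 29, 190] (array([686. , 244.7]), array([77.7, 19.7]), 4.98) z 120.8 142.2 top [684.4 244.3 136.4]
top white [251, 213, 10, 14, 95] (array([604.6, 235.3]), array([34.6, 25.9]), 0.6) z 120.5 139.9 top [606.1 237.  135.4]
top white [234, 236, 49, 57, 696] (array([495.3, 221.9]), array([120.1, 110.6]), 43.48) z 100.6 180.8 top [511.4 224.8 175.9]
scene tray 1580 (array([576. , 201.3]), array([227.9, 157.8]), 5.17) fin 183 (array([614.2, 139.7]), array([129.8,  44. ]), 52.34)
top tray 1199 (array([574.9, 207.7]), array([226.9, 179.8]), 5.19) fin 113 (array([610.9, 143.3]), array([132.9,  42.2]), 54.83)
scene  catch px 192 416.23 300.81 [721.5 161.9  16. ]
top  catch px 135 286.48 188.49 [715.  166.1  16. ]
scene lever tip 51 [450.1 434.3 183.3] [450.6 433.8 184. ] stem (array([472.6, 435.6]), array([53.1, 73.7]), 86.87)
top lever tip 71 [446.  437.7 182.4] [445.8 437.3 184. ] stem (array([468.9, 434.6]), array([79.8, 53.2]), 5.44)
```

View pics/c8.png

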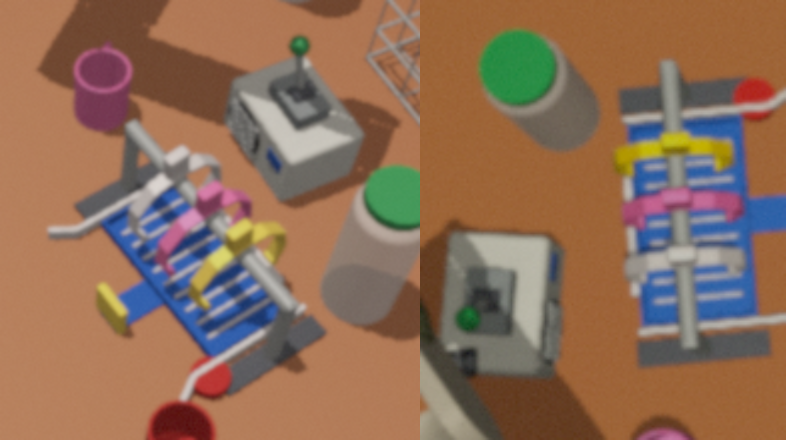

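All three frames hang astride the bar, with tabs at crop (178,163), (210,196) and (240,236). The tray is home, the catch is out, and the lever tip is at (448,436,184) leaning to -x. Now I push the lever.

>>> {"fn": "apply_moves", "kwargs": {
  "targets": [
    [0,[10,0,-50],[0,0,0]],
    [0,[15,0,-100],[0,0,0]],
    [0,[15,0,-128],[0,0,0]],
    [0,[15,0,-128],[0,0,0]],
    [0,[25,0,-128],[0,0,0]],
    [0,[35,0,-128],[0,0,0]],
    [0,[45,0,-128],[0,0,0]],
    [0,[55,0,-128],[0,0,0]],
    [0,[65,0,-128],[0,0,0]],
    [0,[75,0,-128],[0,0,0]],
    [0,[83,0,-128],[0,0,0]],
    [0,[90,0,-128],[0,0,0]],
    [0,[90,0,-128],[0,0,0]]
  ]
}}

```text
time_s: 32.8
eef_pos: [479.2, 435.4, 167.0]
ee_rot: [0.0, 1.0, 0.002, 0.0]
force: [0.2, 0.2, 0.6]
grip_width: 0.0
grip_force: 0.0
```

```bash
python3 -c "
from h import *
tray(); lever()"
```

```text
scene tray 1580 (array([575.9, 201.7]), array([228.6, 159.8]), 6.16) fin 189 (array([614.5, 140. ]), array([130.2,  42.2]), 53.68)
top tray 1204 (array([575.3, 208.1]), array([227.3, 181.1]), 5.08) fin 115 (array([611.9, 144.7]), array([134.6,  41.8]), 54.58)
scene lever tip 58 [508.3 430.1 180. ] [510.7 427.5 184. ] stem (array([465.7, 435.8]), array([53.5, 91.9]), 87.05)
top lever tip 0 0 0 stem (array([497.2, 418.7]), array([53.8, 14. ]), 25.35)
```

>>> {"fn": "apply_moves", "kwargs": {
  "targets": [
    [0,[3,0,0],[0,0,0]],
    [0,[6,0,0],[0,0,0]],
    [0,[8,0,0],[0,0,0]],
    [0,[8,0,0],[0,0,0]]
  ]
}}

```text
time_s: 33.3
eef_pos: [480.9, 436.0, 167.3]
ee_rot: [0.001, 1.0, 0.003, -0.006]
force: [-28.5, -4.7, 10.3]
grip_width: -0.003
grip_force: 14.2
```

>>> {"fn": "apply_moves", "kwargs": {
  "targets": [
    [0,[0,0,0],[0,0,0]],
    [0,[-20,0,0],[0,0,0]],
    [0,[-60,0,20],[0,0,0]],
    [0,[-90,0,60],[0,0,0]],
    [0,[-110,-20,110],[0,0,0]],
    [0,[-120,-60,140],[0,0,0]],
    [0,[-130,-100,150],[0,0,0]],
    [0,[-140,-140,150],[0,0,0]],
    [0,[-140,-140,150],[0,0,0]],
    [0,[-140,-140,150],[0,0,0]]
  ]
}}

```text
time_s: 34.3
eef_pos: [346.4, 295.4, 317.9]
ee_rot: [-0.0, 1.0, 0.001, 0.001]
force: [-0.0, 0.4, 0.4]
grip_width: -0.0
grip_force: 0.0
```

```bash
python3 -c "
from h import *
tray(); lever(); catch()
s=np.load('/tmp/scene.npz')['p']; t=np.load('/tmp/top.npz')['p']
cv2.imwrite('pics/c9.png',np.hstack([cv2.resize(s[110:330,310:520],(420,440)),cv2.resize(t[150:330,150:300],(366,440))]))"
```

```text
scene tray 1589 (array([575.6, 201.8]), array([227.6, 158.3]), 4.49) fin 188 (array([613.7, 139.9]), array([130.1,  45.1]), 52.29)
top tray 1200 (array([575.3, 208.1]), array([226.9, 180.7]), 5.38) fin 115 (array([610.8, 143.5]), array([132.9,  42.5]), 54.36)
scene lever tip 60 [508.8 430.8 180.2] [511.1 428.3 184. ] stem (array([475.8, 434.7]), array([52.8, 79.4]), 87.92)
top lever tip 62 [502.9 434.  181.4] [502.6 433.3 184. ] stem (array([487.6, 433.1]), array([ 56.6, 104.5]), 87.08)
scene  catch px 191 416.4 300.99 [722.1 162.   16. ]
top  catch px 133 286.49 188.41 [715.2 166.1  16. ]
```

View pics/c9.png

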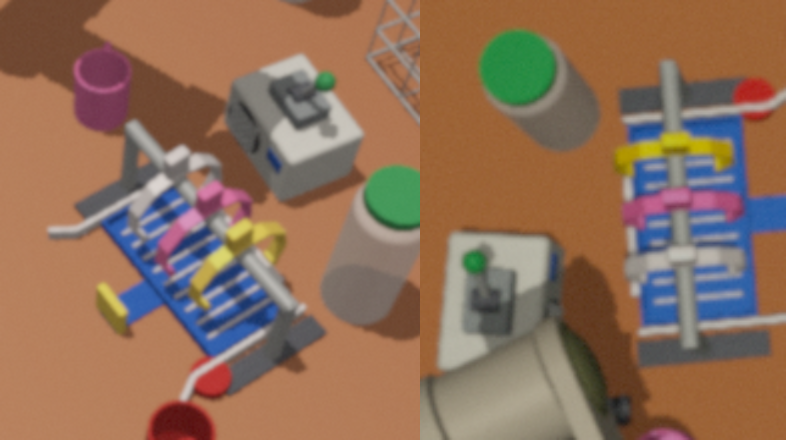

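The lever's tip went from x≈448 to x≈506 against a hard stop of 28 N and stayed there after I backed off. The frames still hang at crop (178,163), (210,196) and (240,236), the tray is home, and the catch is out. I'm handing the job in.

```bash
python3 -c "
from rig import ctrl
print(ctrl.finish_job())"
```

```text
the job is handed in; nothing more can be done
None
```

I handed the job in at about 34 s: the tray is home with the catch out, the yellow, pink and white frames hang on the bar, and the lever was then pushed over to its hard stop; I saw no sign of disturbed bystanders but did not re-measure them.

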